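Pile the spice tins on the carousel and hold it with the pile in front

ROBOT

A 7-joint arm with a two-finger parallel gripper is mounted at the origin on a cart in front of the work surface, level with it; the furniture and walls round the work are solid. World frame = base frame: x ahead of the robot, y to its left, z up, the work surface at z = 0. Lengths are in m, angles in rad, forces in N, time in s.
With the tool pointing down it reaches from about 0.425 to 0.825 m from the base axis. Payload 3.6 kg.
Tool frame: the origin (TCP) lies at the very end of the fingers, on their centre line; the grasp point (between the pads) lies 19 mm behind it; y points along the fingers, x is the direction in which the jaws open and shut, and the axes are right-handed (so a half turn about y gives the same grasp; the last joint's range is limited). The gripper opens to 93 mm and grips with 3 to 60 N. Pads are 15 mm wide; open, the fingers measure 128 mm over their backs; the gripper's body (75 mm by 188 mm) begins 65 mm behind the grasp point.
Start: joints at [-0.026, 0.615, -0.013, 1.423, 0.008, 1.103, -0.04], TCP at [0.65, 0, 0.219] pointing down, gripper open.
Joint ranges: [-3.12, 3.12], [-0.3, 2.06], [-1.34, 1.32], [0.26, 2.42], [-1.36, 4.5], [0.01, 1.98], [-2.84, 2.84]. Speed limits (rad/s): [2.79, 2.79, 3.14, 3.14, 3.14, 3.14, 3.14].

INTERFACE

Orientations are given as a unit quaternion [w, x, y, z].
In Python, from rig import * gives the robot as it stands. The module is installed in compiled form; this text tells all that it offers.
- The arm moves only by the tool send_rows, never from a script. Its arguments are lists of equal length, an entry for each row: "translation": the shift along the tool's x, y, z in mm, a list of three; "dr": the turn, a rotation vector about the tool's x, y, z in rad, a list of three; "hand": the opening, from 0 (shut) to 1 (fully open). In form: {"translation": [[dx, dy, dz], ...], "dr": [[ax, ay, az], ...], "hand": [hand, ...]}. A call has 1 to 5 rows; each row is the pose to reach, as a shift and turn from the pose commanded when the call began, along the tool's axes at that moment; what a row does not reach only later rows make up. A row lasts 1/12 s, in which the tool goes at most 41.7 mm and 7.16 degrees, less where a joint would pass 70% of its speed; a pose out of reach is approached as far as the arm can. A call with a gripper value outside its range is refused whole. The fingers move at their own pace and stop on an object; "newtons" is the grip in N (left out, the last holds). Time passes only in rows, so rows that repeat a pose let the fingers close. It gives the time, the measured TCP pose, the force and the opening at its end, in the units of the state.
- get_state(): the state, without advancing time (a new reading comes with each control period).
- get_image(name): name is "scene" or "side" or "wrist"; returns a dict with "pixels" (384x512x3 uint8, red, green, blue), "fx", "fy", "cx", "cy" (pixels), "camera_from_world" (4x4, takes a point from world to camera coordinates). Camera axes: x right, y down, z forward; pixel columns grow to the right and rows downward; lengths in m; the calibration is good to about 2 mm. A picture is of the moment at which its call begins. There is no depth.
- close_job(): hands the job in, once; it reports no verdict.
The state is a dict: "time_s": time; "joint_positions": joint angles; "qd": joint speeds; "tau": joint torques, N m; "ee_pos": TCP position; "ee_rot": TCP orientation; "contact_force": force on the tool from outside, world axes, zero at the start; "wrist_torque": the same for the moment, N m; "gripper_width": finger opening in m.
Only numpy, scipy, OpenCV 4.12 (cv2) and the standard library are available. Lean on these libraries where they do the work, as an engineer would, in place of code of your own. Each camera call takes 0.05 s, during which the arm holds its last target. There are 200 camera calls.

TASK

Stack the two loose flat square tins squarely onto the matching tin that already stands on the spice carousel, so that the three make one neat flush pile. Then gently turn the carousel until the pile stands at the front, in line with the pointer that sticks out of the carousel's foot, and finish while still gripping the handle on top of its post, holding the turntable still. The two jars must stay upright on the turntable; leave the mug, the keys and the pepper mill by the hob where they are.

Things in the scene. Friction and masses are not known exactly. Their poses are not given: they have to be found in the camera images.
- carousel: fixed foot of the carousel, on the worktop, turned up to 0.3 rad. Origin on the turning axis at worktop level, z up. A flat steel pointer (16 mm wide, 10 mm thick, round end 22 mm across, 16 mm thick) sticks out along its -x axis from under the turntable, to 191 mm from the axis: that way is the front.
- turntable: turntable: flat rimless wooden disc, 310 mm across, top 30 mm above the worktop, with the handle fixed on it. Turns about its z at least half a turn either way against about 0.2 N m (more when fast) and stays where left. Tins and jars just stand on it and ride along; jerks or stop-and-go rock the jars over. Origin on the turning axis at worktop level, x along the handle bar.
- turntable_rim (a point): a point of the turntable's top surface, 140 mm from the axis in the direction of the handle bar's +x end; it turns with the turntable.
- handle_grip (a point): centre of the handle bar, on the turning axis, 180 mm above the worktop: a wooden T-bar on top of a 16 mm thick steel post, 40 mm long (along the turntable's x), 16 mm wide (y), 24 mm high (168 to 192 mm). Grip it across its 16 mm width from above; it turns with the turntable.
- tin_base: flat square spice tin, bare metal, 52 x 52 x 24 mm, 0.11 kg, standing loose on the turntable about 95 to 120 mm from the axis, to the left or the right of the front. Origin at the centre of its underside, z up, x and y along its sides.
- tin_a: identical flat square tin, 52 x 52 x 24 mm, loose on the worktop left of the carousel, the nearer of two. Origin at the centre of its underside, z up, x and y along its sides.
- tin_b: identical flat square tin, 52 x 52 x 24 mm, loose on the worktop left of the carousel, the farther of two. Origin at the centre of its underside, z up, x and y along its sides.
- jar_1: spice jar with dark cap, 41 mm across, 105 mm high, loose on the turntable, on the other side of the front from tin_base. Origin at the centre of its underside, z up.
- jar_2: spice jar with dark cap, 41 mm across, 105 mm high, loose on the turntable at its back. Origin at the centre of its underside, z up.
- mug: bystander: dotted white mug, 82 x 117 x 91 mm, left of the loose tins. Origin at the centre of its underside.
- keys: bystander: bunch of keys lying flat, 104 x 115 x 8 mm, on the worktop at the right, before the hob (the hood over the hob hangs about 0.66 m above the worktop, 0.34 m and more to the right of the robot). Origin at the centre of its underside.
- mill: bystander: wooden pepper mill, 58 mm across, 170 mm high, at the back right, by the hob. Origin at the centre of its underside.
There are look-alikes about, which are no part of the job. What is shaped like the tin_base but orange or turquoise is not meant.

How it is judged:
By the outcome, as a careful person would: the job done as asked, in the order asked, and still so for the second after the job is handed in, while the arm keeps its last pose, push and grip.
It also fails if it takes over 72 s, if anything falls off the work surface, if the arm or the gripper's body presses on something with over 40 N, if the wrist force passes 120 N, or if a joint passes its speed limit or range.

## Working session

There is one attempt and no reset: what is moved stays moved. The work goes in short steps, Python scripts to look and compute and a tool call to move; the robot and the scene stay as the last step left them, time stands still between calls to the robot, and variables do not carry over. Pictures are saved under pics/ and viewed, about 8 in all and at most 12, crops included, and the job is handed in when it is done.

Besides the shell and the picture viewer there is one more tool, called by a JSON object that holds its "op" and its "data". send_rows: Moves the arm, as the interface text tells. Its arguments: {"type":"object","properties":{"translation":{"type":"array"},"dr":{"type":"array"},"hand":{"type":"array"},"newtons":{"type":"number"}},"required":["translation","dr","hand"]}

```bash
mkdir -p pics; cat > h.py <<'E'
from rig import *
import numpy as np, cv2
def grab(name,fn=None):
    im=get_image(name)
    if fn: cv2.imwrite('pics/'+fn,im['pixels'][:,:,::-1])
    return im
def ray(im,uv,z):
    T=np.array(im['camera_from_world']);R=T[:3,:3];c=-R.T@T[:3,3]
    d=R.T@np.array([(uv[0]-im['cx'])/im['fx'],(uv[1]-im['cy'])/im['fy'],1])
    return c+d*(z-c[2])/d[2]
def proj(im,p):
    T=np.array(im['camera_from_world']);q=T[:3,:3]@np.array(p)+T[:3,3]
    return np.array([im['fx']*q[0]/q[2]+im['cx'],im['fy']*q[1]/q[2]+im['cy']])
E
python3 - <<'E'
from h import *
s=get_state();print(s)
a=[]
for n in ['scene','side','wrist']:
    im=grab(n,n+'0.png');T=np.array(im['camera_from_world']);print(n,im['fx'],-T[:3,:3].T@T[:3,3],T[2,:3]);a.append(im['pixels'][:,:,::-1])
b=np.vstack([np.hstack(a[:2]),np.hstack([a[2],a[2]*0])])
cv2.imwrite('pics/all0.png',cv2.resize(b,(800,600)))
E
```

```text
{'time_s': 0.0, 'joint_positions': array([-0.02648951,  0.61592887, -0.01261639,  1.42492206,  0.00813508,
        1.1033774 , -0.0403904 ]), 'qd': array([-0.00149061,  0.00015815, -0.00054547,  0.00051141, -0.00114546,
       -0.00112067, -0.00243975]), 'tau': array([ 5.37042069e-04, -4.58937871e+01,  2.08912762e-01, -1.65743172e+01,
       -6.11085235e-02,  2.03703978e-02,  2.53581929e-04]), 'ee_pos': array([ 6.49198984e-01, -8.11524583e-06,  2.17467246e-01]), 'ee_rot': array([-0.70708184,  0.70713054, -0.0008847 , -0.00094245]), 'contact_force': array([ 0.33710041,  0.4141006 , -0.19513129]), 'wrist_torque': array([-0.01232135,  0.02567117, -0.04106559]), 'gripper_width': 0.09314050182005064}
scene 351.8751425154472 [-0.40263102  0.79047073  0.62820849] [ 0.74503483 -0.54634137 -0.38266723]
side 413.0920873723528 [-0.10560836 -0.82897707  0.86712468] [ 0.47892729  0.6755238  -0.5606213 ]
wrist 321.7279957033875 [0.65043473 0.07910168 0.38334486] [-0.00250948 -0.28499028 -0.95852712]
```

View pics/all0.png

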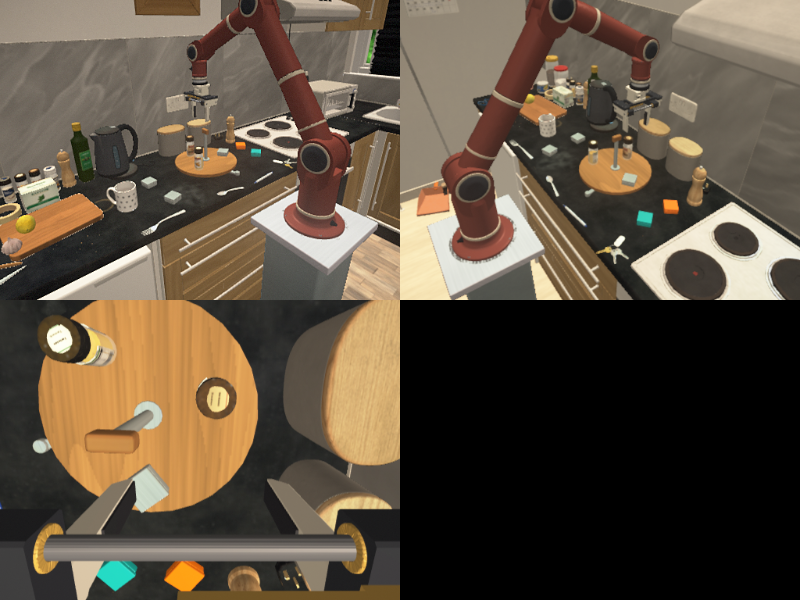

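The overview (each 512x384 view scaled by 0.78) shows:
- **Tins on the worktop:** two pale tins left of the carousel, at scene (192,233) and (220,252).
- **tin_base:** the pale tin on the turntable, at wrist (190,240). It is right of the front.
- **Jars:** jar_1 is front-left and jar_2 is at the back.
- **Look-alikes:** turquoise and orange tins stand off the carousel. By colour they are not meant.
- **Pointer:** its tip is at wrist (52,186).

```bash
cat >> h.py <<'E'
def blobs(im,lo,hi,amin=100,roi=None):
    hsv=cv2.cvtColor(im['pixels'],cv2.COLOR_RGB2HSV);m=cv2.inRange(hsv,np.array(lo),np.array(hi))
    if roi: k=np.zeros_like(m);k[roi[1]:roi[3],roi[0]:roi[2]]=255;m&=k
    cs,_=cv2.findContours(m,cv2.RETR_EXTERNAL,cv2.CHAIN_APPROX_NONE)
    return [c for c in cs if cv2.contourArea(c)>amin]
E
python3 - <<'E'
from h import *
ims={n:grab(n) for n in ['scene','side','wrist']}
for n,uvs in dict(scene=[(192,233),(220,252),(264,204)],side=[(189,192),(228,177),(293,230)],wrist=[(193,240)]).items():
    im=ims[n]
    for uv in uvs:
        print(n,uv,ray(im,uv,.024 if uv[0] not in(264,293,193) else .054).round(3),cv2.cvtColor(im['pixels'],cv2.COLOR_RGB2HSV)[uv[1],uv[0]])
w=ims['wrist']
print('tip',ray(w,(52,186),.012),'post base',ray(w,(189,148),.03),'jar1 cap',ray(w,(77,52),.105),'jar2',ray(w,(277,126),.105))
s=ims['scene']['pixels'];d=ims['side']['pixels']
a=cv2.resize(s[180:280,170:320],(600,400),interpolation=2);b=cv2.resize(d[150:250,170:320],(600,400),interpolation=2)
cv2.imwrite('pics/crop1.png',cv2.resize(np.vstack([a,b])[:,:,::-1],(450,600)))
cv2.imwrite('pics/w1.png',cv2.resize(w['pixels'][:,:,::-1],(800,600)))
E
```

```text
scene (192, 233) [0.56  0.347 0.024] [ 43  19 214]
scene (220, 252) [0.402 0.334 0.024] [ 43  22 207]
scene (264, 204) [0.532 0.058 0.054] [ 40  24 190]
side (189, 192) [0.403 0.311 0.024] [ 43  29 204]
side (228, 177) [0.573 0.32  0.024] [ 44  30 204]
side (293, 230) [ 0.556 -0.091  0.054] [ 41  31 206]
wrist (193, 240) [ 0.58  -0.074  0.054] [ 54  19 217]
tip [ 0.40591672 -0.02287328  0.012     ] post base [0.5767126  0.02556656 0.03      ] jar1 cap [0.50720018 0.11386322 0.105     ] jar2 [0.66842295 0.05570723 0.105     ]
```

View pics/crop1.png

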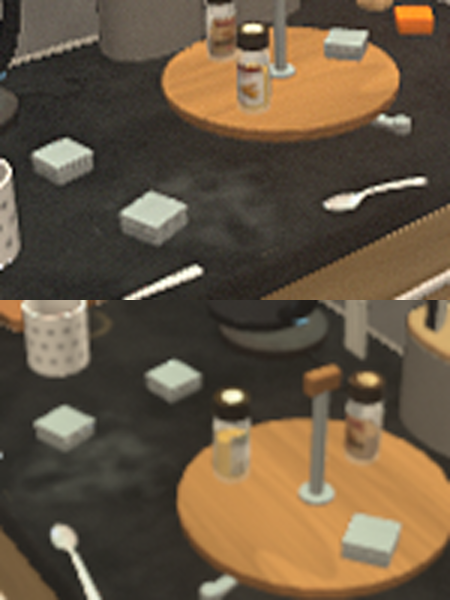

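View pics/w1.png

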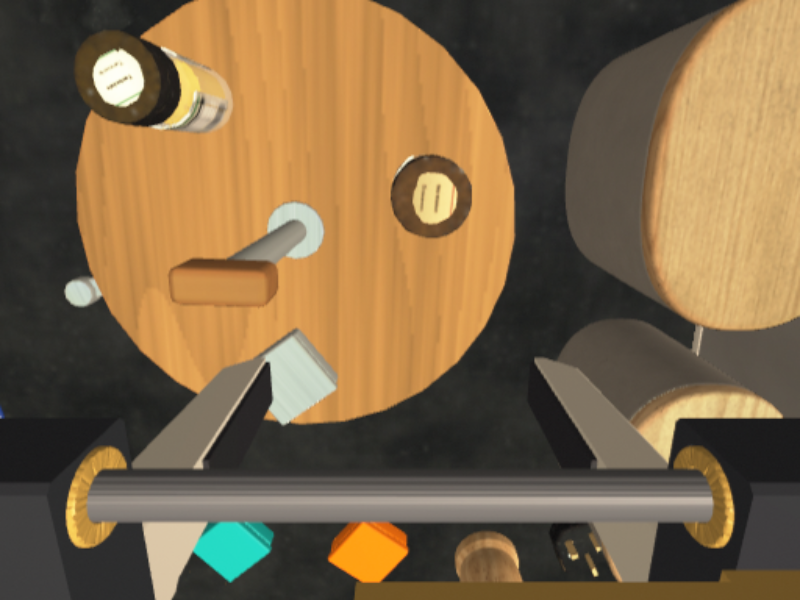

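Tin_base is the pale tin on the disc, right of the front, at about (0.58,-0.07). Loose tin_a is at about (0.40,0.32), the nearer one, and tin_b at about (0.57,0.33). The crop shows all three are pale bare metal. The coloured ones are look-alikes. A finger partly hides tin_base, so I'll shift to see it clearly.

{"op": "send_rows", "data": {"translation": [[0,0,-40],[0,0,-80],[0,0,-110],[0,0,-110],[0,0,-110]], "dr": [[0,0,0],[0,0,0],[0,0,0],[0,0,0],[0,0,0]], "hand": [1,1,1,1,1]}}

```text
time_s: 0.72
ee_pos: [0.6494, -0.1134, 0.2184]
ee_rot: [-0.707, 0.708, -0.002, 0.002]
contact_force: [-0.2, 1.1, 0.6]
gripper_width: 0.0931
```

```bash
cat >> h.py <<'E'
def top(im,z,near,side=0.052):
    """fit square tin top: back-project pale-top mask pixels to plane z, minAreaRect"""
    out=[]
    for c in blobs(im,(20,0,190),(100,45,255),150):
        P=np.array([ray(im,q[0],z)[:2] for q in c],np.float32)*1000
        (cx,cy),(w,h),a=cv2.minAreaRect(P)
        if np.hypot(cx/1000-near[0],cy/1000-near[1])<.08: out.append((round(cx,1),round(cy,1),round(w,1),round(h,1),round(a,1)))
    return out
E
python3 - <<'E'
from h import *
w=grab('wrist','w2.png');print(get_state()['ee_pos'])
hsv=cv2.cvtColor(w['pixels'],cv2.COLOR_RGB2HSV)
print('base',top(w,.054,(.58,-.075)))
c=proj(w,(.58,-.075,.054));print(c,hsv[int(c[1]),int(c[0])])
print('post',proj(w,(.577,.0256,.03)),'tip',proj(w,(.406,-.023,.012)))
cv2.imwrite('pics/w2b.png',cv2.resize(w['pixels'][:,:,::-1],(800,600)))
E
```

```text
[ 0.64983594 -0.11014133  0.21842748]
base [(569.6, -78.8, 51.2, 50.4, 36.1)]
[186.71037998 139.08095989] [ 52  12 234]
post [181.9575712   35.05538928] tip [33.32268149 87.56105624]
```

View pics/w2b.png

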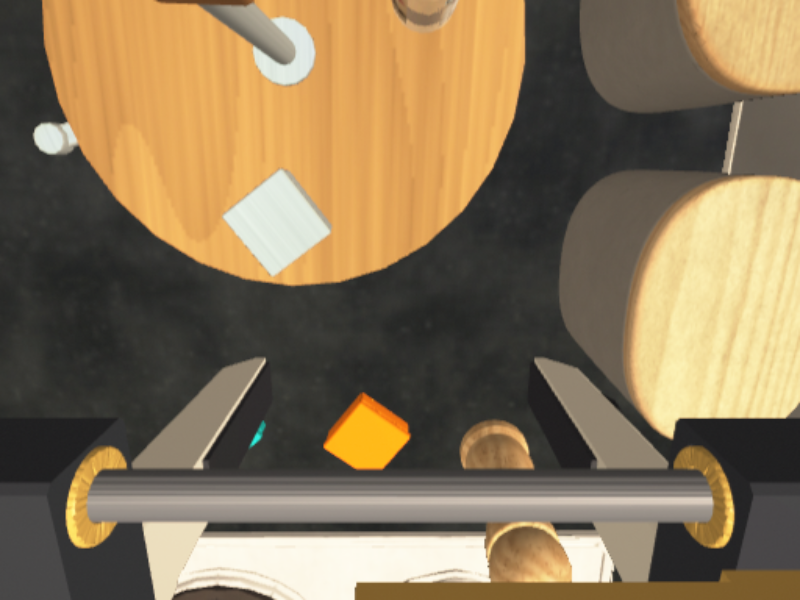

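Tin_base is fully visible at about (275,222) in the enlarged picture. Its fit is clean: centre (570,-79) mm, yaw 36°. Next, the loose tins.

{"op": "send_rows", "data": {"translation": [[-16,-12,33],[-32,-24,66],[-48,-30,99],[-64,-30,132],[-80,-30,165]], "dr": [[0,0,0],[0,0,0],[0,0,0],[0,0,0],[0,0,0]], "hand": [1,1,1,1,1]}}

```text
time_s: 1.18
ee_pos: [0.5689, 0.0594, 0.2494]
ee_rot: [0.708, -0.706, -0.002, 0.001]
contact_force: [0.2, 0.2, 0.8]
gripper_width: 0.0929
```

{"op": "send_rows", "data": {"translation": [[-18,0,36],[-36,0,72],[-54,0,108],[-72,0,144],[-80,0,165]], "dr": [[0,0,0],[0,0,0],[0,0,0],[0,0,0],[0,0,0]], "hand": [1,1,1,1,1]}}

```text
time_s: 1.6
ee_pos: [0.4852, 0.2278, 0.2491]
ee_rot: [0.709, -0.706, -0.003, 0.005]
contact_force: [0.2, 0.4, 0.0]
gripper_width: 0.0932
```

{"op": "send_rows", "data": {"translation": [[0,0,0],[0,0,0],[0,0,0]], "dr": [[0,0,0],[0,0,0],[0,0,0]], "hand": [1,1,1]}}

```text
time_s: 1.85
ee_pos: [0.4897, 0.2203, 0.2487]
ee_rot: [-0.707, 0.707, 0.001, -0.0]
contact_force: [0.6, -0.3, -1.0]
gripper_width: 0.0929
```

```bash
python3 - <<'E'
from h import *
w=grab('wrist','w3.png');print(get_state()['ee_pos'],get_state()['joint_positions'].round(2))
print(top(w,.024,(.40,.32)),top(w,.024,(.56,.33)))
# post/jar/bar from here: wood post base, pointer
cv2.imwrite('pics/w3b.png',cv2.resize(w['pixels'][:,:,::-1],(800,600)))
E
```

```text
[0.49020452 0.21936496 0.24867375] [-0.42  0.41 -0.06  1.71  0.03  1.03 -0.49]
[(417.5, 321.6, 49.7, 49.6, 17.9)] [(583.3, 341.1, 49.2, 49.7, 9.4)]
```

View pics/w3b.png

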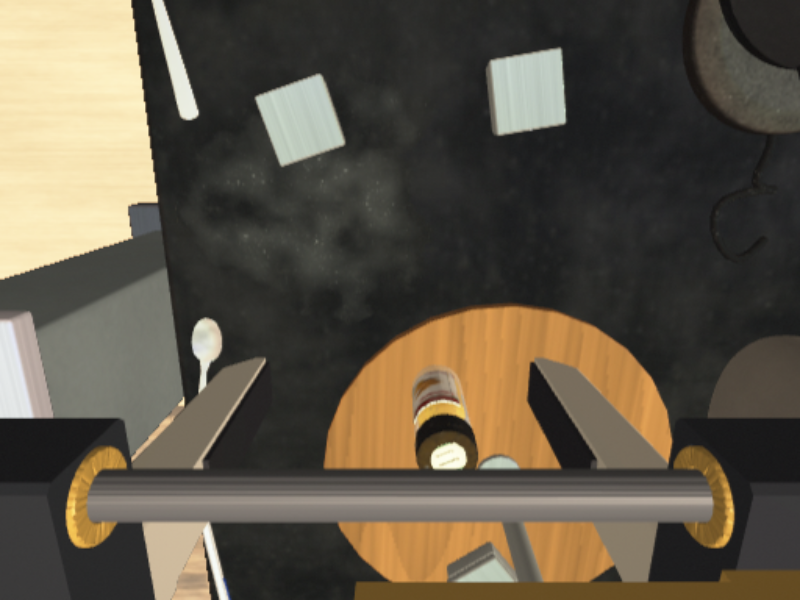

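Both loose tins fit cleanly. tin_a is at (417,322) mm, yaw 18°, seen at (300,120) enlarged. tin_b is at (583,341) mm, yaw 9°, seen at (527,92) enlarged. I'll go to a hover above tin_a.

{"op": "send_rows", "data": {"translation": [[-18,20,25],[-36,40,50],[-54,60,76],[-73,90,102],[-73,125,102]], "dr": [[0,-0.08,0],[0,-0.16,0],[0,-0.24,0],[0,-0.312,0],[0,-0.312,0]], "hand": [1,1,1,1,1]}}

```text
time_s: 2.32
ee_pos: [0.4146, 0.3285, 0.1247]
ee_rot: [0.701, -0.695, -0.114, 0.112]
contact_force: [0.8, 0.6, 0.0]
gripper_width: 0.0927
```

{"op": "send_rows", "data": {"translation": [[0,30,0],[0,64,0],[0,64,0],[0,64,0],[0,64,0]], "dr": [[0,0,0],[0,0,0],[0,0,0],[0,0,0],[0,0,0]], "hand": [1,1,1,1,1]}}

```text
time_s: 2.73
ee_pos: [0.4186, 0.322, 0.061]
ee_rot: [0.699, -0.698, -0.11, 0.108]
contact_force: [-0.2, 0.1, 0.6]
gripper_width: 0.0927
```

```bash
cat >> h.py <<'E'
def tool():
    from scipy.spatial.transform import Rotation as R
    s=get_state();q=s['ee_rot'];M=R.from_quat([q[1],q[2],q[3],q[0]]).as_matrix()
    return s['ee_pos'],M,np.degrees(np.arctan2(M[1,0],M[0,0]))
def rel(target,yaw):
    p,M,y=tool();d=M.T@(np.array(target)-p*1000);dy=(yaw-y+90)%180-90
    print('pos',(p*1000).round(1),'yaw',round(y,2),'tool shift mm',d.round(1),'dr_y',round(-np.radians(dy),3))
E
python3 - <<'E'
from h import *
w=grab('wrist','w4.png');t=top(w,.024,(.4175,.3216));print(t)
rel((*t[0][:2],3),t[0][4])
E
```

```text
[(417.2, 322.3, 49.8, 48.2, 17.8)]
pos [418.8 322.5  61.7] yaw 17.79 tool shift mm [-1.8 58.7  0.2] dr_y -0.0
```

{"op": "send_rows", "data": {"translation": [[0,25,0],[-1.5,45,0],[-1.5,58,0],[-1.5,58,0],[-1.5,58,0]], "dr": [[0,0,0],[0,0,0],[0,0,0],[0,0,0],[0,0,0]], "hand": [1,1,1,1,1]}}

```text
time_s: 3.2
ee_pos: [0.4166, 0.3221, 0.0032]
ee_rot: [0.699, -0.698, -0.11, 0.109]
contact_force: [-0.3, 0.4, 0.2]
gripper_width: 0.0927
```

{"op": "send_rows", "data": {"translation": [[0,0,0],[0,0,0],[0,0,0],[0,0,0],[0,0,0]], "dr": [[0,0,0],[0,0,0],[0,0,0],[0,0,0],[0,0,0]], "hand": [0.5,0.45,0.45,0.45,0.45], "newtons": 20}}

```text
time_s: 3.62
ee_pos: [0.4158, 0.3218, 0.0022]
ee_rot: [0.699, -0.698, -0.11, 0.11]
contact_force: [-0.1, 0.1, -0.2]
gripper_width: 0.0643
```

{"op": "send_rows", "data": {"translation": [[0,0,0],[0,0,0],[0,0,0],[0,0,0]], "dr": [[0,0,0],[0,0,0],[0,0,0],[0,0,0]], "hand": [0.4,0.4,0.4,0.4]}}

```text
time_s: 3.95
ee_pos: [0.4157, 0.3216, 0.0018]
ee_rot: [0.699, -0.698, -0.11, 0.11]
contact_force: [0.8, -1.8, 1.7]
gripper_width: 0.0517
```

{"op": "send_rows", "data": {"translation": [[0,-25,0],[0,-60,0],[0,-100,0],[0,-140,0],[0,-180,0]], "dr": [[0,0,0],[0,0,0],[0,0,0],[0,0,0],[0,0,0]], "hand": [0.4,0.4,0.4,0.4,0.4]}}

```text
time_s: 4.37
ee_pos: [0.4148, 0.3209, 0.183]
ee_rot: [-0.698, 0.699, 0.109, -0.11]
contact_force: [0.5, 1.2, -1.9]
gripper_width: 0.0518
```

{"op": "send_rows", "data": {"translation": [[0,-40,0],[0,-75,-10],[1,-80,-40],[3,-80,-75],[5,-80,-110]], "dr": [[0,0,0],[0,0,0],[0,-0.06,0],[0,-0.12,0],[0,-0.18,0]], "hand": [0.4,0.4,0.4,0.4,0.4]}}

```text
time_s: 4.78
ee_pos: [0.454, 0.2178, 0.2624]
ee_rot: [0.685, -0.685, -0.175, 0.174]
contact_force: [0.4, 0.6, -2.0]
gripper_width: 0.0521
```

```bash
python3 - <<'E'
from h import *
rel((535,-200,260),36.1)
E
```

```text
pos [454.  217.8 262.4] yaw 28.51 tool shift mm [-128.2    2.2 -405.8] dr_y -0.132
```

{"op": "send_rows", "data": {"translation": [[-3,0,-38],[-5,0,-76],[-8,0,-114],[-10,0,-152],[-13,0,-190]], "dr": [[0,-0.03,0],[0,-0.06,0],[0,-0.09,0],[0,-0.132,0],[0,-0.132,0]], "hand": [0.4,0.4,0.4,0.4,0.4]}}

```text
time_s: 5.2
ee_pos: [0.5322, 0.0429, 0.2611]
ee_rot: [0.673, -0.673, -0.217, 0.218]
contact_force: [0.7, 0.8, -1.9]
gripper_width: 0.052
```

```bash
python3 - <<'E'
from h import *
rel((628,-160,225),36.1)
E
```

```text
pos [532.2  42.9 261.1] yaw 35.84 tool shift mm [ -41.2   36.  -220.6] dr_y -0.004
```

{"op": "send_rows", "data": {"translation": [[-7,0,-38],[-14,0,-76],[-21,0,-114],[-28,5,-152],[-36,15,-190]], "dr": [[0,0,0],[0,0,0],[0,0,0],[0,0,0],[0,0,0]], "hand": [0.4,0.4,0.4,0.4,0.4]}}

```text
time_s: 5.62
ee_pos: [0.615, -0.1321, 0.247]
ee_rot: [-0.673, 0.673, 0.218, -0.217]
contact_force: [1.8, -0.2, -1.0]
gripper_width: 0.0517
```

{"op": "send_rows", "data": {"translation": [[-5,18,-30],[-5,20,-30],[-5,20,-30],[-5,20,-30]], "dr": [[0,0,0],[0,0,0],[0,0,0],[0,0,0]], "hand": [0.4,0.4,0.4,0.4]}}

```text
time_s: 5.95
ee_pos: [0.6271, -0.1564, 0.2257]
ee_rot: [0.674, -0.672, -0.217, 0.218]
contact_force: [-0.2, 0.3, -1.1]
gripper_width: 0.052
```

```bash
python3 - <<'E'
from h import *
w=grab('wrist','w5.png');p,M,y=tool()
print('base',top(w,.054,(.57,-.079)),'held',top(w,p[2]+.0215,p[:2]),p,y)
b=top(w,.054,(.57,-.079))[0];rel((*b[:2],100),b[4])
cv2.imwrite('pics/w5b.png',w['pixels'][:,:,::-1])
E
```

```text
base [(568.8, -79.4, 50.8, 49.6, 35.8)] held [(641.8, -213.3, 31.8, 24.6, 35.9), (626.2, -154.1, 50.5, 46.5, 35.8)] [ 0.62755181 -0.15559294  0.22664612] 35.8871652020591
pos [ 627.6 -155.6  226.6] yaw 35.89 tool shift mm [ -3.  126.8  95.9] dr_y 0.002
```

View pics/w5b.png

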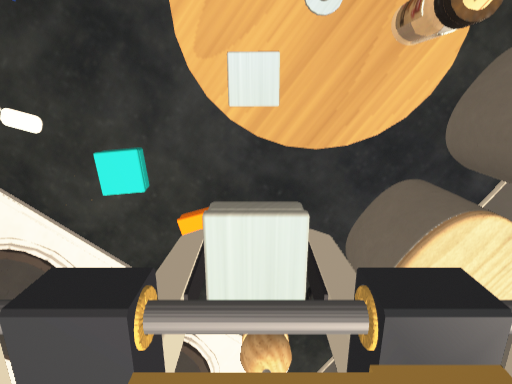

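The picture shows the held tin centred in the jaws, with its hidden bottom edge behind the bar at about row 300. Tin_base is clear at (254,79). The yaws match at 35.8°. I'll move over the base and lower.

{"op": "send_rows", "data": {"translation": [[-1,10,35],[-2,30,70],[-2.5,60,92],[-2.5,90,96],[-2.5,125,96]], "dr": [[0,0,0],[0,0,0],[0,0,0],[0,0,0],[0,0,0]], "hand": [0.4,0.4,0.4,0.4,0.4]}}

```text
time_s: 6.42
ee_pos: [0.57, -0.0762, 0.1036]
ee_rot: [0.672, -0.672, -0.221, 0.218]
contact_force: [0.9, -0.6, -1.2]
gripper_width: 0.0519
```

{"op": "send_rows", "data": {"translation": [[0,20,0],[0,33,0],[0,33,0],[0,33,0],[0,33,0]], "dr": [[0,0,0],[0,0,0],[0,0,0],[0,0,0],[0,0,0]], "hand": [0.4,0.4,0.4,0.4,0.4]}}

```text
time_s: 6.83
ee_pos: [0.5708, -0.0803, 0.0704]
ee_rot: [-0.673, 0.673, 0.219, -0.216]
contact_force: [-0.5, -0.4, -1.4]
gripper_width: 0.0519
```

```bash
python3 - <<'E'
from h import *
rel((569.2,-79.1,57),35.95);print(get_state()['contact_force'])
E
```

```text
pos [570.8 -80.3  70.4] yaw 35.84 tool shift mm [-0.6 13.4  1.9] dr_y -0.002
[-0.48761987 -0.41398548 -1.3876239 ]
```

{"op": "send_rows", "data": {"translation": [[-0.5,4,1],[-0.5,8,1],[-0.5,10,1],[-0.5,12,1],[-0.5,12,1]], "dr": [[0,0,0],[0,0,0],[0,0,0],[0,0,0],[0,0,0]], "hand": [0.4,0.4,0.4,0.4,0.4]}}

```text
time_s: 7.25
ee_pos: [0.5683, -0.0808, 0.0563]
ee_rot: [0.673, -0.673, -0.217, 0.217]
contact_force: [0.1, 0.0, -0.4]
gripper_width: 0.0519
```

{"op": "send_rows", "data": {"translation": [[0,1,0],[0,1,0],[0,1,0]], "dr": [[0,0,0],[0,0,0],[0,0,0]], "hand": [0.4,0.4,0.4]}}

```text
time_s: 7.5
ee_pos: [0.5687, -0.0808, 0.0558]
ee_rot: [-0.673, 0.673, 0.217, -0.217]
contact_force: [-0.4, 0.0, 0.8]
gripper_width: 0.0517
```

{"op": "send_rows", "data": {"translation": [[0,0,0],[0,0,0],[0,0,0],[0,0,0],[0,0,0]], "dr": [[0,0,0],[0,0,0],[0,0,0],[0,0,0],[0,0,0]], "hand": [0.6,0.7,0.8,0.8,0.8]}}

```text
time_s: 7.92
ee_pos: [0.5686, -0.0807, 0.0557]
ee_rot: [0.673, -0.673, -0.217, 0.217]
contact_force: [-0.2, -0.3, -0.2]
gripper_width: 0.0735
```

{"op": "send_rows", "data": {"translation": [[0,6,0],[0,14,0],[0,19,0],[0,19,0]], "dr": [[0,0,0],[0,0,0],[0,0,0],[0,0,0]], "hand": [0.8,0.8,0.8,0.8]}}

```text
time_s: 8.25
ee_pos: [0.5672, -0.0806, 0.0349]
ee_rot: [0.673, -0.672, -0.216, 0.218]
contact_force: [0.1, 0.6, -0.9]
gripper_width: 0.0743
```

{"op": "send_rows", "data": {"translation": [[0,0,0],[0,0,0],[0,0,0],[0,0,0],[0,0,0]], "dr": [[0,0,0],[0,0,0],[0,0,0],[0,0,0],[0,0,0]], "hand": [0.65,0.6,0.57,0.54,0.5], "newtons": 12}}

```text
time_s: 8.67
ee_pos: [0.5689, -0.0807, 0.0369]
ee_rot: [-0.673, 0.673, 0.217, -0.217]
contact_force: [0.1, -0.1, 0.5]
gripper_width: 0.0522
```

{"op": "send_rows", "data": {"translation": [[0,0,0],[0,0,0],[0,0,0],[0,0,0],[0,0,0]], "dr": [[0,0,0],[0,0,0],[0,0,0],[0,0,0],[0,0,0]], "hand": [0.5,0.5,0.5,0.8,0.8]}}

```text
time_s: 9.08
ee_pos: [0.5683, -0.0808, 0.0366]
ee_rot: [0.673, -0.673, -0.217, 0.217]
contact_force: [0.3, -0.2, 0.3]
gripper_width: 0.0609
```

{"op": "send_rows", "data": {"translation": [[0,0,0],[0,0,0],[0,-25,0],[0,-60,0],[0,-100,0]], "dr": [[0,0,0],[0,0,0],[0,0,0],[0,0,0],[0,0,0]], "hand": [0.8,0.8,0.8,0.8,0.8]}}

```text
time_s: 9.5
ee_pos: [0.5668, -0.0806, 0.136]
ee_rot: [0.674, -0.672, -0.215, 0.219]
contact_force: [0.4, 0.4, -0.6]
gripper_width: 0.0747
```

{"op": "send_rows", "data": {"translation": [[0,-40,0],[0,-80,0],[10,-110,13],[30,-115,40],[55,-115,70]], "dr": [[0,0,0],[0,0,0],[0,0,0],[0,0,0],[0,0,0]], "hand": [1,1,1,1,1]}}

```text
time_s: 9.92
ee_pos: [0.5737, 0.0059, 0.2552]
ee_rot: [-0.672, 0.675, 0.217, -0.213]
contact_force: [0.4, 1.2, -0.7]
gripper_width: 0.0927
```

{"op": "send_rows", "data": {"translation": [[25,0,31],[50,0,63],[75,0,95],[100,0,127],[124,0,159]], "dr": [[0,0,0],[0,0.1,0],[0,0.22,0],[0,0.34,0],[0,0.4625,0]], "hand": [1,1,1,1,1]}}

```text
time_s: 10.33
ee_pos: [0.5796, 0.2116, 0.2515]
ee_rot: [-0.705, 0.705, 0.055, -0.055]
contact_force: [1.0, -0.3, -0.4]
gripper_width: 0.093
```

```bash
python3 - <<'E'
from h import *
rel((583.3,341.1,60),9.4)
E
```

```text
pos [579.6 211.6 251.5] yaw 8.91 tool shift mm [ 23.8 191.5 127.4] dr_y -0.009
```

{"op": "send_rows", "data": {"translation": [[7,15,36],[14,30,70],[20,50,100],[24,80,127],[24,118,127]], "dr": [[0,-0.01,0],[0,-0.01,0],[0,-0.01,0],[0,-0.01,0],[0,-0.01,0]], "hand": [1,1,1,1,1]}}

```text
time_s: 10.75
ee_pos: [0.5816, 0.3493, 0.1344]
ee_rot: [0.708, -0.701, -0.065, 0.063]
contact_force: [0.8, 0.5, -0.0]
gripper_width: 0.0929
```

{"op": "send_rows", "data": {"translation": [[0,38,0],[0,73,0],[0,73,0],[0,73,0],[0,73,0]], "dr": [[0,0,0],[0,0,0],[0,0,0],[0,0,0],[0,0,0]], "hand": [1,1,1,1,1]}}

```text
time_s: 11.17
ee_pos: [0.5846, 0.3396, 0.0627]
ee_rot: [0.705, -0.704, -0.062, 0.059]
contact_force: [0.3, -0.2, 0.6]
gripper_width: 0.0923
```

```bash
python3 - <<'E'
from h import *
w=grab('wrist','w6.png');t=top(w,.024,(.583,.341));print(t)
rel((*t[0][:2],3),t[0][4])
E
```

```text
[(583.1, 342.3, 51.1, 51.2, 9.4)]
pos [585.2 340.   63.7] yaw 9.81 tool shift mm [-2.  60.7  2.5] dr_y 0.007
```

{"op": "send_rows", "data": {"translation": [[-1,25,1],[-2,45,2],[-2,60,2],[-2,60,2],[-2,60,2]], "dr": [[0,0.007,0],[0,0.007,0],[0,0.007,0],[0,0.007,0],[0,0.007,0]], "hand": [1,1,1,1,1]}}

```text
time_s: 11.63
ee_pos: [0.5824, 0.3413, 0.0031]
ee_rot: [0.705, -0.704, -0.059, 0.057]
contact_force: [-0.7, 0.2, 0.3]
gripper_width: 0.0928
```

{"op": "send_rows", "data": {"translation": [[0,0,0],[0,0,0],[0,0,0],[0,0,0],[0,0,0]], "dr": [[0,0,0],[0,0,0],[0,0,0],[0,0,0],[0,0,0]], "hand": [0.5,0.45,0.45,0.45,0.45], "newtons": 20}}

```text
time_s: 12.05
ee_pos: [0.5811, 0.3406, 0.0011]
ee_rot: [0.705, -0.705, -0.058, 0.058]
contact_force: [-0.1, -0.7, 0.1]
gripper_width: 0.0646
```

{"op": "send_rows", "data": {"translation": [[0,0,0],[0,0,0],[0,0,0],[0,0,0]], "dr": [[0,0,0],[0,0,0],[0,0,0],[0,0,0]], "hand": [0.4,0.4,0.4,0.4]}}

```text
time_s: 12.38
ee_pos: [0.5811, 0.3406, 0.0007]
ee_rot: [0.705, -0.705, -0.058, 0.058]
contact_force: [0.7, 0.2, 0.0]
gripper_width: 0.0517
```

{"op": "send_rows", "data": {"translation": [[0,-25,0],[0,-65,0],[0,-105,0],[0,-145,0],[0,-185,0]], "dr": [[0,0,0],[0,0,0],[0,0,0],[0,0,0],[0,0,0]], "hand": [0.4,0.4,0.4,0.4,0.4]}}

```text
time_s: 12.8
ee_pos: [0.5802, 0.3402, 0.187]
ee_rot: [-0.705, 0.705, 0.058, -0.059]
contact_force: [1.0, -0.3, -1.2]
gripper_width: 0.0519
```

```bash
python3 - <<'E'
from h import *
rel((628,-160,265),35.9)
E
```

```text
pos [580.2 340.2 187. ] yaw 9.43 tool shift mm [ -34.9  -77.7 -501.3] dr_y -0.462
```

{"op": "send_rows", "data": {"translation": [[0,-38,-5],[-2,-68,-30],[-4,-78,-65],[-7,-78,-105],[-10,-78,-145]], "dr": [[0,0,0],[0,0,0],[0,0,0],[0,0,0],[0,0,0]], "hand": [0.4,0.4,0.4,0.4,0.4]}}

```text
time_s: 13.22
ee_pos: [0.5947, 0.1951, 0.2647]
ee_rot: [0.705, -0.704, -0.059, 0.058]
contact_force: [1.3, -1.5, -1.9]
gripper_width: 0.052
```

{"op": "send_rows", "data": {"translation": [[-3,0,-40],[-6,0,-80],[-9,0,-120],[-12,0,-160],[-15,0,-200]], "dr": [[0,-0.09,0],[0,-0.18,0],[0,-0.27,0],[0,-0.36,0],[0,-0.462,0]], "hand": [0.4,0.4,0.4,0.4,0.4]}}

```text
time_s: 13.63
ee_pos: [0.6121, -0.0058, 0.2633]
ee_rot: [0.672, -0.672, -0.219, 0.22]
contact_force: [0.5, -0.1, -1.3]
gripper_width: 0.052
```

```bash
python3 - <<'E'
from h import *
rel((627,-160,240),35.9)
E
```

```text
pos [612.1  -5.8 263.3] yaw 36.17 tool shift mm [ -79.    23.3 -133.3] dr_y 0.005
```

{"op": "send_rows", "data": {"translation": [[-20,5,-33],[-40,10,-67],[-60,16,-101],[-79,23,-133],[-79,23,-133]], "dr": [[0,0.005,0],[0,0.005,0],[0,0.005,0],[0,0.005,0],[0,0.005,0]], "hand": [0.4,0.4,0.4,0.4,0.4]}}

```text
time_s: 14.05
ee_pos: [0.6239, -0.171, 0.2379]
ee_rot: [-0.672, 0.677, 0.208, -0.214]
contact_force: [-1.2, -1.7, -1.3]
gripper_width: 0.0518
```

{"op": "send_rows", "data": {"translation": [[0,0,0],[0,0,0],[0,0,0]], "dr": [[0,0,0],[0,0,0],[0,0,0]], "hand": [0.4,0.4,0.4]}}

```text
time_s: 14.3
ee_pos: [0.627, -0.1553, 0.2407]
ee_rot: [0.674, -0.672, -0.218, 0.217]
contact_force: [0.3, 0.6, -1.3]
gripper_width: 0.0519
```

```bash
python3 - <<'E'
from h import *
w=grab('wrist','w7.png');p,M,y=tool()
b=top(w,.078,(.57,-.079));h=[t for t in top(w,p[2]+.022,p[:2]) if t[2]>40]
print('stack',b,'held',h,p,y)
d=M.T@np.array([*(np.array(h[0][:2])/1000-p[:2])*1000,0]);print('held off tool',d)
rel((*b[0][:2],81),b[0][4])
print('post',proj(w,(.577,.0256,.03)))
E
```

```text
stack [(569.1, -80.5, 50.7, 49.2, 35.8)] held [(652.5, -204.9, 52.2, 25.0, 34.4), (626.1, -153.1, 50.8, 46.6, 35.8)] [ 0.62710329 -0.15525095  0.24090534] 35.82235351330411
held off tool [ -8.4657415   -0.06914654 -55.1212054 ]
pos [ 627.1 -155.3  240.9] yaw 35.82 tool shift mm [ -3.5 160.   94.4] dr_y 0.0
post [ 3.18048559e+02 -1.11570473e-01]
```

View pics/w7.png

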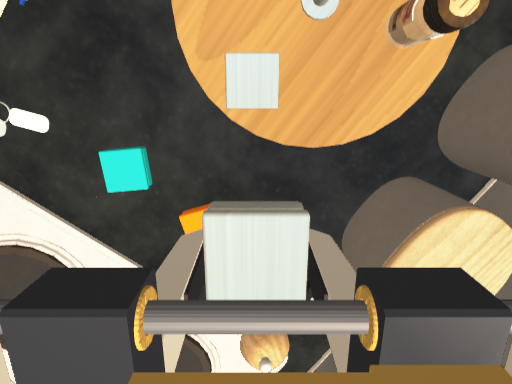

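Tin_a sits flush on the base; the stack top at (252,81) shows no lower edges. The held tin_b is centred and its yaw matches. I'll place it.

{"op": "send_rows", "data": {"translation": [[-1,10,35],[-2,30,70],[-3.8,60,90],[-3.8,95,94],[-3.8,128,94]], "dr": [[0,0,0],[0,0,0],[0,0,0],[0,0,0],[0,0,0]], "hand": [0.4,0.4,0.4,0.4,0.4]}}

```text
time_s: 14.77
ee_pos: [0.5685, -0.0792, 0.1129]
ee_rot: [0.673, -0.672, -0.219, 0.218]
contact_force: [0.9, -1.4, -1.1]
gripper_width: 0.0518
```

{"op": "send_rows", "data": {"translation": [[0,15,0],[0,20,0],[0,20,0],[0,20,0],[0,20,0]], "dr": [[0,0,0],[0,0,0],[0,0,0],[0,0,0],[0,0,0]], "hand": [0.4,0.4,0.4,0.4,0.4]}}

```text
time_s: 15.18
ee_pos: [0.5705, -0.0834, 0.0944]
ee_rot: [-0.673, 0.674, 0.218, -0.215]
contact_force: [-0.3, -0.1, -0.7]
gripper_width: 0.0517
```

```bash
python3 - <<'E'
from h import *
rel((568.5,-80.8,80),35.85)
E
```

```text
pos [570.5 -83.4  94.4] yaw 35.64 tool shift mm [-0.1 14.4  3.3] dr_y -0.004
```

{"op": "send_rows", "data": {"translation": [[0,4,1.5],[0,8,2.5],[0,10,2.5],[0,12,2.5],[0,13,2.5]], "dr": [[0,0,0],[0,0,0],[0,0,0],[0,0,0],[0,0,0]], "hand": [0.4,0.4,0.4,0.4,0.4]}}

```text
time_s: 15.6
ee_pos: [0.5673, -0.0817, 0.0794]
ee_rot: [0.673, -0.673, -0.216, 0.216]
contact_force: [-0.2, -0.4, -0.4]
gripper_width: 0.0515
```

{"op": "send_rows", "data": {"translation": [[0,1,0],[0,1,0],[0,1,0]], "dr": [[0,0,0],[0,0,0],[0,0,0]], "hand": [0.4,0.4,0.4]}}

```text
time_s: 15.85
ee_pos: [0.5676, -0.0818, 0.0787]
ee_rot: [-0.673, 0.673, 0.216, -0.216]
contact_force: [0.2, 0.3, -0.3]
gripper_width: 0.0518
```

{"op": "send_rows", "data": {"translation": [[0,0,0],[0,0,0],[0,0,0],[0,0,0],[0,0,0]], "dr": [[0,0,0],[0,0,0],[0,0,0],[0,0,0],[0,0,0]], "hand": [0.6,0.7,0.8,0.8,0.8]}}

```text
time_s: 16.27
ee_pos: [0.5675, -0.0817, 0.0787]
ee_rot: [-0.673, 0.673, 0.216, -0.216]
contact_force: [0.4, -0.3, 0.8]
gripper_width: 0.0735
```

{"op": "send_rows", "data": {"translation": [[0,8,0],[0,18,0],[0,28,0],[0,34,0],[0,34,0]], "dr": [[0,0,0],[0,0,0],[0,0,0],[0,0,0],[0,0,0]], "hand": [0.8,0.8,0.8,0.8,0.8]}}

```text
time_s: 16.68
ee_pos: [0.5659, -0.0815, 0.0424]
ee_rot: [0.674, -0.673, -0.215, 0.218]
contact_force: [-0.7, 0.3, -0.0]
gripper_width: 0.0744
```

{"op": "send_rows", "data": {"translation": [[0,0,0],[0,0,0],[0,0,0],[0,0,0],[0,0,0]], "dr": [[0,0,0],[0,0,0],[0,0,0],[0,0,0],[0,0,0]], "hand": [0.65,0.6,0.57,0.54,0.5], "newtons": 12}}

```text
time_s: 17.1
ee_pos: [0.5683, -0.0815, 0.0451]
ee_rot: [-0.673, 0.673, 0.217, -0.216]
contact_force: [0.9, -0.4, -0.1]
gripper_width: 0.0517
```

{"op": "send_rows", "data": {"translation": [[0,0,0],[0,0,0],[0,0,0],[0,0,0],[0,0,0]], "dr": [[0,0,0],[0,0,0],[0,0,0],[0,0,0],[0,0,0]], "hand": [0.5,0.5,0.5,0.8,0.8]}}

```text
time_s: 17.52
ee_pos: [0.5668, -0.0819, 0.0445]
ee_rot: [0.673, -0.673, -0.216, 0.217]
contact_force: [-0.3, -0.7, 0.0]
gripper_width: 0.061
```

{"op": "send_rows", "data": {"translation": [[0,0,0],[0,0,0],[0,-30,0],[0,-60,0],[0,-92,0]], "dr": [[0,0,0],[0,0,0],[0,0,0],[0,0,0],[0,0,0]], "hand": [0.8,0.8,0.8,1,1]}}

```text
time_s: 17.93
ee_pos: [0.5663, -0.0817, 0.1367]
ee_rot: [0.674, -0.673, -0.215, 0.217]
contact_force: [0.3, 0.1, -0.0]
gripper_width: 0.0833
```

{"op": "send_rows", "data": {"translation": [[0,-35,0],[0,-70,0],[0,-100,-20],[0,-100,-55],[0,-100,-80]], "dr": [[0,0,0],[0,0,0],[0,0,0],[0,0,0],[0,0,0]], "hand": [1,1,1,1,1]}}

```text
time_s: 18.35
ee_pos: [0.616, -0.1487, 0.2398]
ee_rot: [-0.672, 0.675, 0.218, -0.215]
contact_force: [-0.3, 0.1, -0.9]
gripper_width: 0.0933
```

{"op": "send_rows", "data": {"translation": [[0,0,0],[0,0,0],[0,0,0]], "dr": [[0,0,0],[0,0,0],[0,0,0]], "hand": [1,1,1]}}

```text
time_s: 18.6
ee_pos: [0.6133, -0.1457, 0.2359]
ee_rot: [0.674, -0.672, -0.216, 0.217]
contact_force: [0.3, 0.1, 0.2]
gripper_width: 0.0932
```

```bash
python3 - <<'E'
from h import *
w=grab('wrist','w8.png');s=grab('side','s8.png');c=grab('scene','c8.png')
print(top(w,.102,(.57,-.079)),tool()[0])
def crop(im,p,r,sc):
    u=proj(im,p).astype(int);a=im['pixels'][max(u[1]-r,0):u[1]+r,max(u[0]-r,0):u[0]+r,::-1];return cv2.resize(a,(390,390),interpolation=2)
cv2.imwrite('pics/v8.png',np.hstack([crop(w,(.569,-.08,.09),60,1),crop(s,(.569,-.08,.06),30,1)]))
E
```

```text
[(568.3, -81.0, 50.6, 49.7, 35.7)] [ 0.61360012 -0.14506987  0.23650361]
```

View pics/v8.png

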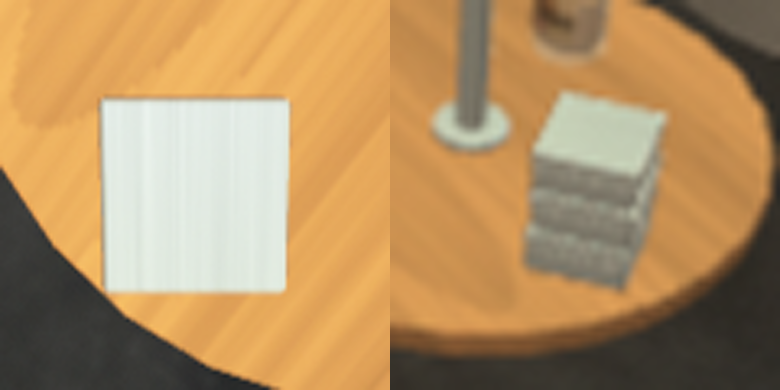

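The top view looks square. The side crop hints at small steps along the other direction, so I'll square the pile crosswise too. First I'll check the handle clearance and q7.

```bash
python3 - <<'E'
from h import *
s=get_state();print('q',s['joint_positions'].round(2))
w=grab('wrist');w0=dict(w)
# use saved first picture w/ its pose: reproject with calibration of start pose
import json
im0=cv2.cvtColor(cv2.imread('pics/wrist0.png'),cv2.COLOR_BGR2HSV)
for p in [(145,180),(109,181),(145,172),(130,120),(200,200)]: print(p,im0[p[1],p[0]])
rel((568,-81.5,240),125.7)
E
```

```text
q [ 0.27  0.57 -0.12  1.46  0.07  1.12  0.76]
(145, 180) [ 16 158 205]
(109, 181) [ 14 165 167]
(145, 172) [ 13 166 135]
(130, 120) [ 16 159 212]
(200, 200) [ 16 158 214]
pos [ 613.7 -145.3  236.6] yaw 35.72 tool shift mm [ 0.1 -3.3 78.5] dr_y -1.57
```

{"op": "send_rows", "data": {"translation": [[-1,0,16],[-2,0,32],[-3,0,50],[-4,0,66],[-5,0,78.5]], "dr": [[0,-0.11,0],[0,-0.22,0],[0,-0.33,0],[0,-0.44,0],[0,-0.55,0]], "hand": [1,1,1,1,1]}}

```text
time_s: 19.22
ee_pos: [0.5632, -0.0837, 0.2369]
ee_rot: [0.588, -0.587, -0.393, 0.393]
contact_force: [0.5, 0.1, -0.2]
gripper_width: 0.093
```

{"op": "send_rows", "data": {"translation": [[0,0,0],[0,0,0],[0,0,0],[0,0,0],[0,0,0]], "dr": [[0,-0.12,0],[0,-0.24,0],[0,-0.36,0],[0,-0.48,0],[0,-0.6,0]], "hand": [1,1,1,1,1]}}

```text
time_s: 19.63
ee_pos: [0.564, -0.0851, 0.2369]
ee_rot: [0.445, -0.445, -0.549, 0.549]
contact_force: [0.1, 0.4, 0.2]
gripper_width: 0.0928
```

{"op": "send_rows", "data": {"translation": [[0,0,0],[0,0,0],[0,0,0],[0,0,0],[0,0,0]], "dr": [[0,-0.12,0],[0,-0.24,0],[0,-0.36,0],[0,-0.42,0],[0,-0.42,0]], "hand": [0.9,0.9,0.9,0.9,0.9]}}

```text
time_s: 20.05
ee_pos: [0.564, -0.0854, 0.2367]
ee_rot: [-0.323, 0.323, 0.629, -0.629]
contact_force: [-0.2, -0.7, -0.3]
gripper_width: 0.0834
```

{"op": "send_rows", "data": {"translation": [[0,0,0],[0,0,0],[0,0,0]], "dr": [[0,0,0],[0,0,0],[0,0,0]], "hand": [0.9,0.9,0.9]}}

```text
time_s: 20.3
ee_pos: [0.5642, -0.0856, 0.2367]
ee_rot: [0.324, -0.324, -0.629, 0.629]
contact_force: [-0.4, -0.2, 0.9]
gripper_width: 0.0836
```

```bash
python3 - <<'E'
from h import *
w=grab('wrist','w9.png');p,M,y=tool();b=top(w,.102,(.569,-.08));print(b)
rel((564,-84.4,45),125.7)
print('q7',get_state()['joint_positions'][6], 'base->tool', (M.T@np.array([568.3-p[0]*1000,-81.3-p[1]*1000,0])).round(1))
E
```

```text
[(562.8, -4.6, 25.6, 30.9, 78.7), (567.9, -81.1, 48.3, 50.6, 35.5)]
pos [564.3 -85.6 236.8] yaw 125.54 tool shift mm [  1.2 191.8  -0.5] dr_y -0.003
q7 2.0220369327101255 base->tool [ 1.2 -0.  -5.8]
```

{"op": "send_rows", "data": {"translation": [[1,35,0],[1,70,0],[1,100,0],[1,120,0],[1,130,0]], "dr": [[0,0,0],[0,0,0],[0,0,0],[0,0,0],[0,0,0]], "hand": [0.9,0.9,0.9,0.9,0.9]}}

```text
time_s: 20.77
ee_pos: [0.5618, -0.0851, 0.1037]
ee_rot: [0.325, -0.322, -0.628, 0.63]
contact_force: [-0.7, -0.1, 0.1]
gripper_width: 0.0838
```

{"op": "send_rows", "data": {"translation": [[0,15,0],[0,30,0],[0,45,0],[0,60,0],[0,61,0]], "dr": [[0,0,0],[0,0,0],[0,0,0],[0,0,0],[0,0,0]], "hand": [0.9,0.9,0.9,0.9,0.9]}}

```text
time_s: 21.18
ee_pos: [0.5627, -0.085, 0.044]
ee_rot: [0.325, -0.322, -0.628, 0.629]
contact_force: [0.0, -0.4, 0.2]
gripper_width: 0.084
```

{"op": "send_rows", "data": {"translation": [[0,0,0],[0,0,0],[0,0,0],[0,0,0],[0,0,0]], "dr": [[0,0,0],[0,0,0],[0,0,0],[0,0,0],[0,0,0]], "hand": [0.75,0.67,0.6,0.57,0.54], "newtons": 12}}

```text
time_s: 21.6
ee_pos: [0.5639, -0.0846, 0.0465]
ee_rot: [-0.323, 0.324, 0.629, -0.629]
contact_force: [-0.6, 3.0, 1.6]
gripper_width: 0.0551
```

{"op": "send_rows", "data": {"translation": [[0,0,0],[0,0,0],[0,0,0],[0,0,0],[0,0,0]], "dr": [[0,0,0],[0,0,0],[0,0,0],[0,0,0],[0,0,0]], "hand": [0.5,0.5,0.5,0.5,0.5]}}

```text
time_s: 22.02
ee_pos: [0.5637, -0.0841, 0.0464]
ee_rot: [-0.323, 0.323, 0.629, -0.629]
contact_force: [-1.9, 1.9, 5.9]
gripper_width: 0.0518
```

{"op": "send_rows", "data": {"translation": [[0,0,0],[0,0,0],[0,0,0],[0,0,0],[0,0,0]], "dr": [[0,0,0],[0,0,0],[0,0,0],[0,0,0],[0,0,0]], "hand": [0.6,0.7,0.8,0.8,0.8]}}

```text
time_s: 22.43
ee_pos: [0.5637, -0.0854, 0.0454]
ee_rot: [0.324, -0.324, -0.629, 0.629]
contact_force: [-0.5, -0.4, -0.3]
gripper_width: 0.0733
```

{"op": "send_rows", "data": {"translation": [[0,-20,0],[0,-50,0],[0,-85,0],[0,-120,0],[0,-160,0]], "dr": [[0,0,0],[0,0,0],[0,0,0],[0,0,0],[0,0,0]], "hand": [0.8,0.8,0.8,1,1]}}

```text
time_s: 22.85
ee_pos: [0.5627, -0.0852, 0.2062]
ee_rot: [0.324, -0.323, -0.628, 0.629]
contact_force: [0.1, -0.1, -0.9]
gripper_width: 0.0835
```

```bash
python3 - <<'E'
from h import *
# axis ~ (577,25.6); jaws across y -> yaw 90; stand back 60mm along -toolz to look at handle
rel((577,25.6,270),90)
E
```

```text
pos [562.7 -85.2 206.2] yaw 125.57 tool shift mm [ 82.  -63.8 -76. ] dr_y 0.621
```

{"op": "send_rows", "data": {"translation": [[0,-35,0],[12,-65,-10],[32,-90,-30],[57,-94,-53],[82,-94,-76]], "dr": [[0,0.12,0],[0,0.24,0],[0,0.36,0],[0,0.48,0],[0,0.6,0]], "hand": [1,1,1,1,1]}}

```text
time_s: 23.27
ee_pos: [0.5792, 0.0265, 0.3025]
ee_rot: [-0.495, 0.498, 0.505, -0.502]
contact_force: [0.1, 0.0, -0.9]
gripper_width: 0.0924
```

{"op": "send_rows", "data": {"translation": [[0,0,0],[0,0,0],[0,0,0]], "dr": [[0,0.02,0],[0,0.02,0],[0,0.02,0]], "hand": [1,1,1]}}

```text
time_s: 23.52
ee_pos: [0.5777, 0.025, 0.2992]
ee_rot: [0.499, -0.5, -0.5, 0.501]
contact_force: [0.5, -1.1, -0.6]
gripper_width: 0.0933
```

```bash
python3 - <<'E'
from h import *
w=grab('wrist','w10.png');p,M,y=tool();print(p,y)
for n,q in dict(bar=(.577,.0256,.192),post=(.577,.0256,.03),tip=(.406,-.023,.012),pile=(.568,-.081,.102)).items(): print(n,proj(w,q).round())
print(top(w,.102,(.568,-.081)))
cv2.imwrite('pics/w10b.png',cv2.resize(w['pixels'][:,:,::-1],(800,600)))
E
```

```text
[0.57769084 0.02395134 0.29907628] 89.9734153269971
bar [257. 190.]
post [257. 157.]
tip [219.  21.]
pile [164. 161.]
[(568.5, -81.1, 50.2, 50.5, 35.7)]
```

View pics/w10b.png

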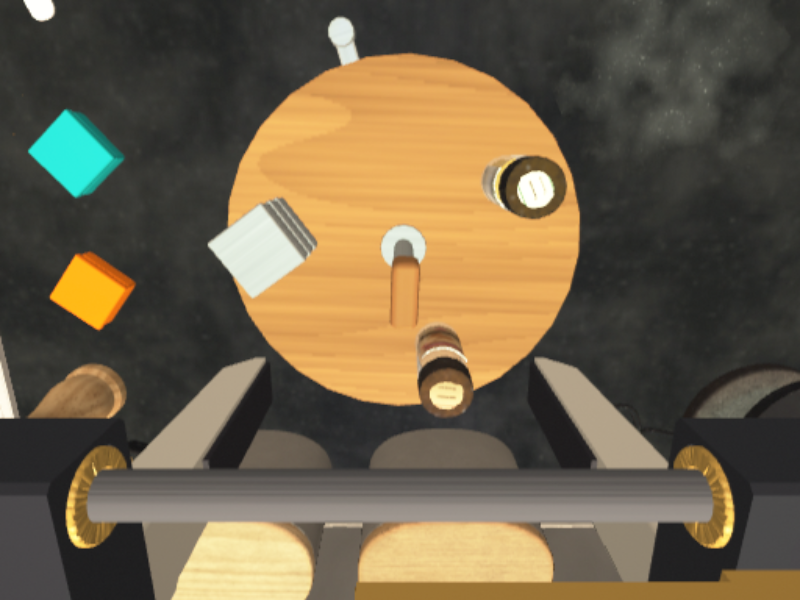

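Everything shows here: the pile at (260,247) enlarged is flush on both visible faces, the pointer end is at (341,31), and the bar points at (404,293). Both jars stand. Next I'll measure the axis, the pointer and the bar.

```bash
python3 - <<'E'
from h import *
w=grab('wrist')
P=lambda c,z:np.array([ray(w,q[0],z)[:2] for q in c],np.float32)*1000
cs=blobs(w,(8,90,60),(24,255,255),20000);c=max(cs,key=cv2.contourArea)
(x,y),r=cv2.minEnclosingCircle(P(cv2.convexHull(c),.03));print('disc',x,y,r)
# robust circle least squares on rim points
pts=P(cv2.convexHull(c),.03);pts=pts[abs(np.hypot(*(pts-[x,y]).T)-155)<4]
A=np.c_[2*pts,np.ones(len(pts))];s=np.linalg.lstsq(A,(pts**2).sum(1),rcond=None)[0];ax=s[:2];print('lsq',ax,np.sqrt(s[2]+ax@ax),len(pts))
c=max(blobs(w,(0,0,150),(179,60,255),40,(205,5,232,42)),key=cv2.contourArea)
q=P(c,.013);d=np.hypot(*(q-ax).T);e=q[d>165];(tx,ty),tr=cv2.minEnclosingCircle(e);print('tip',tx,ty,tr,d.max())
c=blobs(w,(0,0,120),(179,60,255),100,(240,140,277,165))
for k in c:print('flange',cv2.minEnclosingCircle(P(k,.03)))
t=top(w,.102,(.568,-.081))[0];pa=np.degrees(np.arctan2(ty-ax[1],tx-ax[0]));ta=np.degrees(np.arctan2(t[1]-ax[1],t[0]-ax[0]))
print('pile',t,'r',np.hypot(*(np.array(t[:2])-ax)),'pointer ang',pa,'pile ang',ta,'turn',pa-ta)
# bar: top face bright edges
g=cv2.cvtColor(w['pixels'],cv2.COLOR_RGB2GRAY)[160:215,235:285]
L=cv2.createLineSegmentDetector().detect(cv2.resize(g,None,fx=3,fy=3,interpolation=2))[0][:,0]/3+[235,160,235,160]
for l in L:
    if np.hypot(l[2]-l[0],l[3]-l[1])>12: print(l.round(1),'world',ray(w,l[:2],.19)[:2].round(4),ray(w,l[2:],.19)[:2].round(4))
E
```

```text
disc 586.0153198242188 28.750741958618164 163.3134307861328
lsq [577.8107173   27.21058907] 153.91431703428495 16
tip 407.50250244140625 -22.92584228515625 13.608359336853027 191.1423053881976
flange ((577.5517578125, 26.862396240234375), 19.6696834564209)
pile (568.6, -81.1, 50.2, 50.5, 35.9) r 108.70152260843565 pointer ang -163.596285461551 pile ang -94.86073032221432 turn -68.73555513933667
[250.8 177.  253.  160.1] world [0.5658 0.0193] [0.5509 0.0213]
[250.4 206.  250.9 177.3] world [0.5927 0.0188] [0.5661 0.0193]
[270.  169.8 269.5 189.8] world [0.5594 0.0361] [0.5775 0.0358]
[269.1 195.2 268.4 209. ] world [0.5825 0.0356] [0.5955 0.0351]
[266.9 207.7 268.6 172.3] world [0.5943 0.0337] [0.5616 0.0349]
[253.  171.5 251.7 207.3] world [0.5609 0.0212] [0.5939 0.02  ]
```

```bash
python3 - <<'E'
from h import *
rel((577.6,27.1,162),88.2)
E
```

```text
pos [577.7  23.6 299.1] yaw 89.91 tool shift mm [  3.7 137.1  -0. ] dr_y 0.03
```

{"op": "send_rows", "data": {"translation": [[3.5,35,0],[3.5,70,0],[3.5,100,0],[3.5,125,0],[3.5,137,0]], "dr": [[0,0.03,0],[0,0.03,0],[0,0.03,0],[0,0.03,0],[0,0.03,0]], "hand": [1,0.8,0.7,0.6,0.6]}}

```text
time_s: 24.03
ee_pos: [0.5756, 0.0265, 0.1587]
ee_rot: [0.509, -0.507, -0.49, 0.494]
contact_force: [0.4, -0.4, 0.8]
gripper_width: 0.0707
```

{"op": "send_rows", "data": {"translation": [[0,0,0],[0,0,0],[0,0,0]], "dr": [[0,0,0],[0,0,0],[0,0,0]], "hand": [0.5,0.45,0.4], "newtons": 12}}

```text
time_s: 24.28
ee_pos: [0.5788, 0.0286, 0.1637]
ee_rot: [-0.507, 0.508, 0.493, -0.492]
contact_force: [0.2, -0.2, 0.8]
gripper_width: 0.0508
```

```bash
python3 - <<'E'
from h import *
rel((577.6,27.1,162),88.2)
E
```

```text
pos [578.8  28.6 163.7] yaw 88.24 tool shift mm [-1.5  1.7  1.1] dr_y 0.001
```

Close slowly with a slight centring correction.

{"op": "send_rows", "data": {"translation": [[-1,1,1],[-1,1,1],[-1,1,1],[-1,1,1],[-1,1,1]], "dr": [[0,0,0],[0,0,0],[0,0,0],[0,0,0],[0,0,0]], "hand": [0.33,0.29,0.25,0.22,0.19], "newtons": 12}}

```text
time_s: 24.7
ee_pos: [0.577, 0.0284, 0.1621]
ee_rot: [-0.507, 0.507, 0.493, -0.492]
contact_force: [-0.5, 0.5, -0.2]
gripper_width: 0.0195
```

{"op": "send_rows", "data": {"translation": [[0,0,0],[0,0,0],[0,0,0],[0,0,0]], "dr": [[0,0,0],[0,0,0],[0,0,0],[0,0,0]], "hand": [0.16,0.13,0.1,0.1]}}

```text
time_s: 25.03
ee_pos: [0.5769, 0.0275, 0.1619]
ee_rot: [-0.507, 0.508, 0.492, -0.493]
contact_force: [-0.4, -2.0, 2.9]
gripper_width: 0.0158
```

{"op": "send_rows", "data": {"translation": [[0,0,0],[0,0,0],[0,0,0]], "dr": [[0,0,0],[0,0,0],[0,0,0]], "hand": [0.1,0.1,0.1], "newtons": 35}}

```text
time_s: 25.28
ee_pos: [0.5769, 0.0276, 0.1619]
ee_rot: [-0.507, 0.508, 0.492, -0.493]
contact_force: [-0.8, -3.5, 4.5]
gripper_width: 0.016
```

```bash
python3 - <<'E'
from h import *
rel((577.6,27.1,162),88.2);s=get_state();print(s['contact_force'],s['wrist_torque'])
w=grab('wrist','w11.png');t=top(w,.102,(.568,-.081));print(t)
E
```

```text
pos [576.9  27.6 161.9] yaw 88.29 tool shift mm [-0.4 -0.1 -0.7] dr_y 0.001
[-0.75737918 -3.5406817   4.49355119] [-0.66360587  0.1429988  -0.04866213]
[(568.8, -81.0, 48.5, 48.4, 35.8)]
```

{"op": "send_rows", "data": {"translation": [[0,0,0],[0,0,0],[0,0,0],[0,0,0],[0,0,0]], "dr": [[0,0.004,0],[0,0.012,0],[0,0.024,0],[0,0.04,0],[0,0.058,0]], "hand": [0.1,0.1,0.1,0.1,0.1]}}

```text
time_s: 25.75
ee_pos: [0.5769, 0.0276, 0.1619]
ee_rot: [-0.521, 0.522, 0.477, -0.478]
contact_force: [-1.5, -4.7, 6.0]
gripper_width: 0.0157
```

{"op": "send_rows", "data": {"translation": [[0,0,0],[0,0,0],[0,0,0],[0,0,0],[0,0,0]], "dr": [[0,0.022,0],[0,0.048,0],[0,0.078,0],[0,0.112,0],[0,0.148,0]], "hand": [0.1,0.1,0.1,0.1,0.1]}}

```text
time_s: 26.17
ee_pos: [0.5769, 0.0276, 0.1619]
ee_rot: [-0.555, 0.556, 0.437, -0.438]
contact_force: [-1.1, -4.7, 4.7]
gripper_width: 0.016
```

{"op": "send_rows", "data": {"translation": [[0,0,0],[0,0,0],[0,0,0],[0,0,0],[0,0,0]], "dr": [[0,0.036,0],[0,0.072,0],[0,0.108,0],[0,0.144,0],[0,0.18,0]], "hand": [0.1,0.1,0.1,0.1,0.1]}}

```text
time_s: 26.58
ee_pos: [0.5769, 0.0275, 0.1619]
ee_rot: [-0.592, 0.593, 0.386, -0.386]
contact_force: [-2.3, -4.9, 4.9]
gripper_width: 0.0157
```

{"op": "send_rows", "data": {"translation": [[0,0,0],[0,0,0],[0,0,0],[0,0,0],[0,0,0]], "dr": [[0,0.036,0],[0,0.072,0],[0,0.108,0],[0,0.144,0],[0,0.18,0]], "hand": [0.1,0.1,0.1,0.1,0.1]}}

```text
time_s: 27.0
ee_pos: [0.5769, 0.0275, 0.1619]
ee_rot: [-0.624, 0.625, 0.331, -0.331]
contact_force: [-0.8, -4.9, 5.7]
gripper_width: 0.016
```

{"op": "send_rows", "data": {"translation": [[0,0,0],[0,0,0],[0,0,0],[0,0,0],[0,0,0]], "dr": [[0,0.036,0],[0,0.072,0],[0,0.108,0],[0,0.144,0],[0,0.18,0]], "hand": [0.1,0.1,0.1,0.1,0.1]}}

```text
time_s: 27.42
ee_pos: [0.5769, 0.0274, 0.1619]
ee_rot: [-0.651, 0.653, 0.274, -0.274]
contact_force: [-1.7, -4.9, 5.4]
gripper_width: 0.0158
```

{"op": "send_rows", "data": {"translation": [[0,0,0],[0,0,0],[0,0,0],[0,0,0],[0,0,0]], "dr": [[0,0.036,0],[0,0.072,0],[0,0.108,0],[0,0.144,0],[0,0.18,0]], "hand": [0.1,0.1,0.1,0.1,0.1]}}

```text
time_s: 27.83
ee_pos: [0.5768, 0.0274, 0.1619]
ee_rot: [-0.673, 0.675, 0.214, -0.214]
contact_force: [-0.9, -4.4, 4.7]
gripper_width: 0.0159
```

{"op": "send_rows", "data": {"translation": [[0,0,0],[0,0,0],[0,0,0],[0,0,0],[0,0,0]], "dr": [[0,0.036,0],[0,0.07,0],[0,0.103,0],[0,0.134,0],[0,0.163,0]], "hand": [0.1,0.1,0.1,0.1,0.1]}}

```text
time_s: 28.25
ee_pos: [0.5768, 0.0274, 0.1619]
ee_rot: [-0.688, 0.69, 0.158, -0.158]
contact_force: [-1.6, -5.7, 4.9]
gripper_width: 0.016
```

{"op": "send_rows", "data": {"translation": [[0,0,0],[0,0,0],[0,0,0],[0,0,0],[0,0,0]], "dr": [[0,0.026,0],[0,0.048,0],[0,0.066,0],[0,0.08,0],[0,0.091,0]], "hand": [0.1,0.1,0.1,0.1,0.1]}}

```text
time_s: 28.67
ee_pos: [0.5768, 0.0274, 0.1619]
ee_rot: [-0.695, 0.696, 0.127, -0.127]
contact_force: [-2.6, -4.8, 5.9]
gripper_width: 0.0156
```

{"op": "send_rows", "data": {"translation": [[0,0,0],[0,0,0],[0,0,0],[0,0,0],[0,0,0]], "dr": [[0,0.008,0],[0,0.014,0],[0,0.018,0],[0,0.02,0],[0,0.02,0]], "hand": [0.1,0.1,0.1,0.1,0.1]}}

```text
time_s: 29.08
ee_pos: [0.5768, 0.0274, 0.1619]
ee_rot: [-0.696, 0.697, 0.12, -0.12]
contact_force: [-1.1, -5.1, 5.5]
gripper_width: 0.0156
```

```bash
python3 - <<'E'
from h import *
rel((577.6,27.1,162),19.4);s=get_state();print(s['wrist_torque'])
w=grab('wrist','w12.png');sc=grab('scene','c12.png');sd=grab('side','s12.png')
a=[w['pixels'][:,:,::-1]]
def crop(im,r=75):
    u=proj(im,(.55,.03,.05)).astype(int);return cv2.resize(im['pixels'][u[1]-r:u[1]+r,u[0]-r:u[0]+r,::-1],(384,384),interpolation=2)
b=np.hstack([a[0],np.vstack([cv2.resize(crop(sc),(192,192)),cv2.resize(crop(sd),(192,192))])])
cv2.imwrite('pics/v12.png',b)
ax=np.array([577.6,27.0])
print('wrist',top(w,.102,(.474,-.004)))
E
```

```text
pos [576.8  27.4 161.9] yaw 19.58 tool shift mm [ 0.7 -0.1 -0.5] dr_y 0.003
[-0.91989051  0.3787973   0.18483904]
wrist [(474.3, -4.4, 49.3, 49.1, 57.7)]
```

View pics/v12.png

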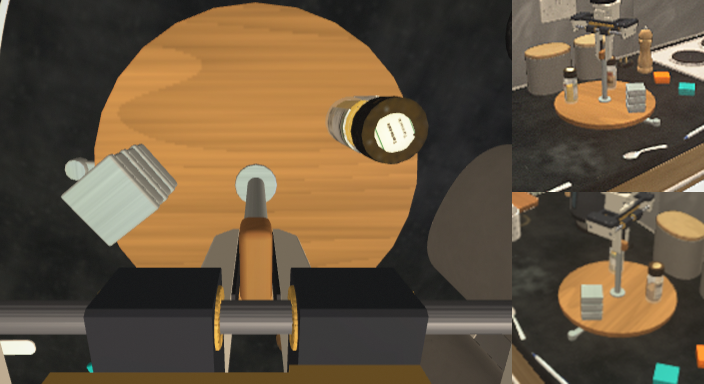

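The pile is at about (118,194) in the wrist view, beside the pointer end at (75,169). The jars are upright in the side crops. Next I'll measure the pointer and pile alignment in all three views.

```bash
python3 - <<'E'
from h import *
ax=np.array([577.5,27.0])
ang=lambda p:np.degrees(np.arctan2(p[1]-ax[1],p[0]-ax[0]))
w=grab('wrist')
for z in(.008,.013,.018):
    p=ray(w,(75.5,169),z)*1e3;print('wrist tip',z,p.round(1),ang(p).round(2),np.hypot(*(p[:2]-ax)).round(1))
for c in blobs(w,(0,0,120),(179,60,255),100,(230,155,282,205)):
    print('flange',cv2.minEnclosingCircle(np.array([ray(w,q[0],.03)[:2] for q in c],np.float32)*1000))
t=top(w,.102,(.474,-.004))[0];print('pile',t,ang(t))
for n in('scene','side'):
    im=grab(n)
    tt=top(im,.102,(.474,-.004));print(n,'pile',tt,[ang(x) for x in tt])
    u=proj(im,(.405,-.024,.013)).astype(int)
    for c in blobs(im,(0,0,110),(179,70,255),15,(u[0]-14,u[1]-9,u[0]+14,u[1]+9)):
        m=c[:,0].mean(0);p=ray(im,m,.013)*1e3;P=np.array([ray(im,q[0],.013)[:2]*1e3 for q in c]);k=P[np.argmax(np.hypot(*(P-ax).T))]
        print(n,'tip',m,p.round(1),ang(p),'far',k,ang(k))
E
```

```text
wrist tip 0.008 [402.1 -25.3   8. ] -163.4 183.0
wrist tip 0.013 [404.4 -23.3  13. ] -163.79 180.2
wrist tip 0.018 [406.7 -21.3  18. ] -164.2 177.5
flange ((578.4443969726562, 25.644420623779297), 20.742403030395508)
pile (474.2, -4.4, 49.3, 49.0, 57.4) -163.09235294482755
scene pile [] []
scene tip [300.85714286 220.28571429] [407.2 -13.1  13. ] -166.74988522044993 far [380.95885288 -13.12407094] -168.46156407753352
side pile [] []
side tip [241.88888889 245.7037037 ] [411.5 -25.4  13. ] -162.4777911291502 far [391.11904565 -35.10430684] -161.5713257358542
```

{"op": "send_rows", "data": {"translation": [[0,0,0],[0,0,0],[0,0,0],[0,0,0],[0,0,0]], "dr": [[0,0.002,0],[0,0.005,0],[0,0.008,0],[0,0.01,0],[0,0.01,0]], "hand": [0.1,0.1,0.1,0.1,0.1]}}

```text
time_s: 29.8
ee_pos: [0.5768, 0.0273, 0.1619]
ee_rot: [-0.697, 0.698, 0.117, -0.117]
contact_force: [-1.5, -4.4, 5.3]
gripper_width: 0.0159
```

{"op": "send_rows", "data": {"translation": [[0,0,0],[0,0,0],[0,0,0],[0,0,0],[0,0,0]], "dr": [[0,0,0],[0,0,0],[0,0,0],[0,0,0],[0,0,0]], "hand": [0.1,0.1,0.1,0.1,0.1]}}

```text
time_s: 30.22
ee_pos: [0.5768, 0.0274, 0.1619]
ee_rot: [-0.697, 0.698, 0.117, -0.117]
contact_force: [-2.9, -4.2, 5.7]
gripper_width: 0.0161
```

```bash
python3 - <<'E'
from h import *
w=grab('wrist');t=top(w,.102,(.474,-.004))[0];print(t,np.degrees(np.arctan2(t[1]-27,t[0]-577.5)))
s=get_state();print(s['contact_force'],s['gripper_width'],s['time_s'])
a=[]
for n in('side','scene'):
    im=grab(n);u=proj(im,(.55,.03,.06)).astype(int);a.append(cv2.resize(im['pixels'][u[1]-65:u[1]+65,u[0]-65:u[0]+65,::-1],(390,390),interpolation=2))
cv2.imwrite('pics/v13.png',np.hstack(a))
E
```

```text
(474.0, -3.4, 49.3, 49.1, 57.1) -163.63144164026096
[-0.96968867 -5.34208489  6.91016078] 0.01572786983234183 30.2667
```

View pics/v13.png

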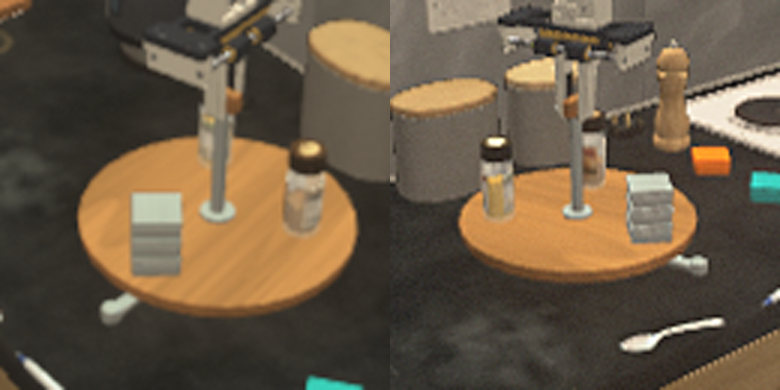

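The pile is flush and in line with the pointer at -163.6° against -163.7°. Both jars are upright and the handle is held, so I'll hand in.

```bash
python3 -c "from rig import *; print(close_job())"
```

```text
the job is handed in; nothing more can be done
None
```

I stacked tin_a and then tin_b on tin_base, squaring the pile with light squeezes along both directions. Then I gripped the T-handle and turned the carousel smoothly about 69° clockwise. I handed in at about 30 s, still gripping the handle with 35 N.

**Last checks:**
- **Alignment:** seen from the wrist camera, the pile stands at -163.6° about the axis and the pointer at about -163.7°. My rougher pointer readings from the other two cameras, taken just before the last small turn, disagreed: about -162.5° (side) and -166.7° (scene). I went with the close view.
- **Pile and jars:** the pile looks flush and both jars are upright.
- **Forces:** the forces I read stayed under about 10 N.
- **Bystanders:** I never moved near the mug, keys or mill, but I did not measure their positions at the end.

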